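Reset the saw's length stop to the yellow notch

TASK

Move the blue sliding length stop along its rail to the notch beside the yellow tag: squeeze its red release lever fully against the fixed grip, keep it squeezed while you slide the stop over, then let go so that the lever springs right back out and the tooth sits fully down in that notch. The tag only roughly points out the notch, so feel the tooth home; work gently, do not drag the tooth hard against the rack, and leave the spray can, the jar and the cup wheel where they are.

Things in the scene. Friction and masses are not known exactly. Their poses are not given: they have to be found in the camera images.
- rail: Fixture fixed to the table: grey board 130 x 420 x 12 mm with an aluminium rail, rack, blue stop and red lever. Origin: centre of the board's underside. Its y axis runs along the rail, x across it (tags on the +x side), z up; turned up to 0.3 rad about z. The fingers may press on it with at most 120 N in all (both added).
- rack: Steel strip 14 mm wide along the rail, same origin and axes, top 32 mm above the table. Five notches 9 mm wide, 6 mm deep, unevenly 40 to 55 mm apart; the stop starts locked in the middle one, the others have tags. Off the notches the tooth rides on top and drops in by itself when slid over one; the notch wall then stops the slide hard. Tooth and rack: at most 35 N.
- stop (a joint): Travel of the blue stop along the rail's y, m; 0 at the start, limits -0.115 to 0.120. Slides against 2 N with the tooth lifted, 5 to 7 N with it riding on the rack. On the lever's -y side it has an upright blue grip 40 mm across the rail, 12 mm thick along it, 44 to 106 mm above the table; a steel flag reaches 65 mm out to -x, 44 mm high.
- grip_face (a point): Middle of the blue grip's flat outer (-y) face, 90 mm above the table; moves with the stop. The grip does not yield while the tooth is locked, so centre the gripper where the squeezed pair will be, 20 mm to +y of here. Also good for pushing the stop towards +y with the lever free.
- lever (a joint): Red release lever, rad: 0 = fully out, tooth down in a notch; about 0.15 = tooth riding on top of the rack; 0.25 = fully squeezed (end stop), tooth 3 mm clear. It springs out by itself: 2.5 N at the bar starts it, 4 N holds it squeezed. Pushing its +y side towards -y lifts the tooth.
- lever_bar (a point): Centre of the lever's round bar (14 mm diameter, 46 mm long across the rail). Out, it is 90 mm above the table and 48 mm to +y of grip_face (55 mm over the grip's face and the bar's far side); squeezing moves it 15 mm to -y, leaving 40 mm over both. Take it from above, fingers closing along the rail: one on grip_face, one on the bar's +y side.
- tooth (a point): Middle of the tooth's lower edge: dark steel tooth 6 mm long along the rail, at the end of the lever's arm, 80 mm to +y of grip_face. 27 mm above the table when down in a notch, 32 mm on top of the rack, 35 mm with the lever fully squeezed.
- tag_yellow: Yellow plastic tag, 22 x 12 x 14 mm, standing on the base board 45 mm to +x of the rail's middle, same yaw as the rail; its arrow points at the target notch. Origin: centre of its underside, 12 mm above the table. It is set by hand and may be up to 6 mm off its notch along the rail.
- tag_blue: Blue tag, same shape, beside another notch.
- tag_green: Green tag, same shape, beside another notch.
- tag_white: White tag, same shape, beside another notch.
- spray_can: Loose spray can with a blue label, 52 mm diameter, 130 mm tall, on the table beyond the rail. Origin: centre of its underside. Leave alone.
- red_jar: Loose red jar, 64 mm diameter, 65 mm tall, beyond the rail. Origin: centre of its underside. Leave alone.
- cup_wheel: Loose dark steel grinding cup wheel, 100 mm diameter, 20 mm tall, beyond the rail. Origin: centre of its underside. Leave alone.

How it is judged:
By the outcome, as a careful person would: the job done as asked, in the order asked, and still so for the second after the job is handed in, with the robot touching nothing.
It also fails if it takes over 45 s, if anything falls off the work surface, if the arm or the gripper's body presses on something with over 40 N, if the wrist force passes 120 N, or if a joint passes its speed limit or range.

ROBOT

A 6-joint arm with a two-finger parallel gripper is mounted at the origin on the work surface. World frame = base frame: x ahead of the robot, y to its left, z up, the work surface at z = 0. Lengths are in m, angles in rad, forces in N, time in s.
With the tool pointing down it reaches from about 0.325 to 0.75 m from the base axis. Payload 7.6 kg.
Tool frame: the origin (TCP) lies midway between the tips of the shut fingers; the grasp point (between the pads) lies 19 mm behind it; z points along the fingers, y is the line along which they close (so a half turn about z gives the same grasp; the last joint's range is limited). The gripper opens to 85 mm and grips with 20 to 120 N. Pads are 22 mm wide; open, the fingers measure 114 mm over their backs; the gripper's body (76 mm by 85 mm) begins 54 mm behind the grasp point. The pads swing forward as they close: fully open they stand 13 mm farther back than shut.
Start: joints at [1.199, 0.052, 1.401, -0, 1.689, -0.07], TCP at [0.156, 0.501, 0.199] pointing down, gripper open.
Joint ranges: [-2.9, 2.9], [-0.91, 2.17], [0.12, 2.37], [-1.06, 4.2], [0.26, 2.73], [-2.93, 2.93]. Speed limits (rad/s): [2.57, 2.57, 3.01, 3.14, 3.14, 3.14].

INTERFACE

Orientations are given as [roll, pitch, yaw] about the fixed x, y, z axes, in that order (R = Rz(yaw) Ry(pitch) Rx(roll)).
In Python, from plant import move_to, move_linear, move_joints, set_gripper, hold, ik, state, grab_frame, camera_info, PlanningError, job_done gives the robot as it stands. The module is installed in compiled form; this text tells all that it offers. Calls block until the motion is done:
- move_to(position, orientation): joint-space move of the TCP to a pose.
- move_linear(position, ori=None, speed=0.15): straight line of the TCP; ori=None keeps the orientation; speed is the mean speed in m/s.
- move_joints(angles): joint-space move.
- set_gripper(opening): finger opening in m; the grip force is fixed at half the most; returns when the fingers have stopped.
- hold(seconds).
- ik(position, orientation): joint angles nearest the present ones, or None.
- state(): the state.
- grab_frame(name): name is "side" or "top" or "wrist"; returns the picture (400x640x3 uint8, blue, green, red); there is no depth.
- camera_info(name): a dict with "vfov" (degrees; the focal length in pixels is half the picture's height over the tangent of half this angle, whatever the lens; pixels are square), "cx", "cy" (the principal point, pixels), "distortion" ([k1, k2, p1, p2, k3] as OpenCV has them; the pictures are not rectified), "extrinsics" (4x4, takes a point from world to camera coordinates). Camera axes: x right, y down, z forward; pixel columns grow to the right and rows downward; lengths in m; the calibration is good to about 2 mm. A picture is of the moment at which its call begins: read the wrist's pose just before it. camera_info takes no time and is no camera call; for the wrist camera it gives the pose at the moment of the call.
A pose or a line that the arm cannot do raises PlanningError and nothing moves.
- job_done(): hands the job in; it is judged then, once.
The state is a dict: "t": time; "q": joint angles; "joint_vel": joint speeds; "joint_efforts": joint torques, N m; "tool_pos": TCP position; "eef_rot": TCP orientation; "force": force on the tool from outside, world axes, zero at the start; "wrist_torque": the same for the moment, N m; "grip_width": finger opening in m; "grip_force": force on a finger pad.
Only numpy, scipy, OpenCV 4.12 (cv2) and the standard library are available. Lean on these libraries where they do the work, as an engineer would, in place of code of your own. Each camera call takes 0.05 s, during which the arm holds its last target. There are 200 camera calls.

## Working session

There is one attempt and no reset: what is moved stays moved. The work goes in short steps, each a Python script; the robot and the scene stay as the last script left them, time stands still between calls to the robot, and variables do not carry over. Pictures are saved under pics/ and viewed, at most 10 in all, crops included, and the job is handed in when it is done.

```bash
mkdir -p pics
python3 - <<'E'
from plant import *
import cv2,numpy as np
a=grab_frame("top");b=grab_frame("side")
cv2.imwrite("pics/top0.png",a);cv2.imwrite("pics/side0.png",b)
for n in("top","side"):
    c=camera_info(n);print(n,c["vfov"],c["cx"],c["cy"],c["distortion"]);print(np.round(c["extrinsics"],3))
s=state();print(s["t"],s["tool_pos"],s["eef_rot"],s["grip_width"],s["force"])
E
```

```text
top 51.85147523759172 324.21510599327166 196.2308880884619 [-0.02847861  0.          0.          0.          0.        ]
[[-0.009 -1.     0.006 -0.001]
 [-0.984  0.008 -0.18   0.68 ]
 [ 0.18  -0.008 -0.984  0.656]
 [ 0.     0.     0.     1.   ]]
side 48.9660784286734 316.4279812948758 200.29091647383547 [-0.06208764  0.          0.          0.          0.        ]
[[-0.897 -0.443  0.007  0.592]
 [-0.259  0.513 -0.818  0.218]
 [ 0.359 -0.735 -0.575  0.458]
 [ 0.     0.     0.     1.   ]]
0.1 [0.15591436 0.50099603 0.19838378] [-3.14024665e+00 -1.07193212e-04  2.83981182e+00] 0.08533264855437742 [-0.98816817 -0.00451205  1.13869175]
```

View pics/top0.png

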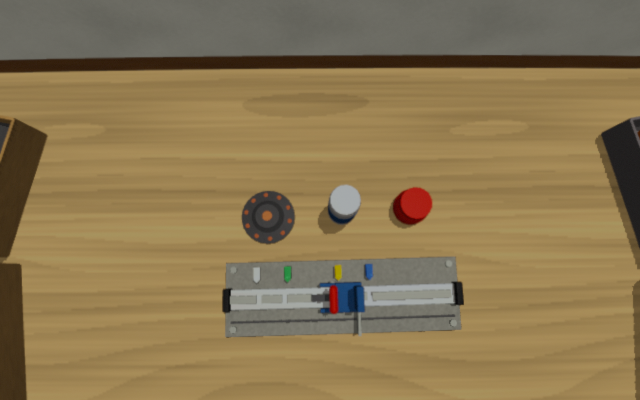

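View pics/side0.png

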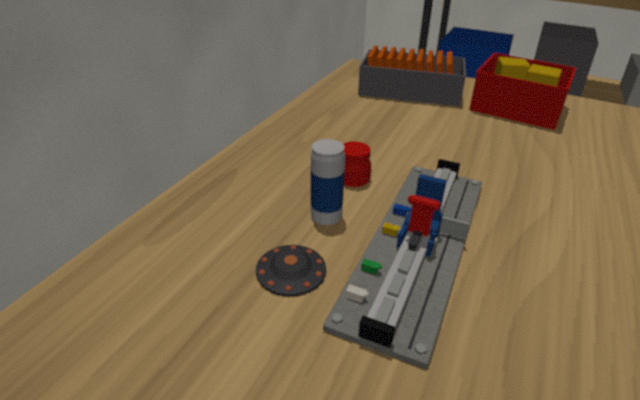

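The top view shows the stop on the rail, with its red bar at about (333,299) and the grip top at about (359,298). The tags are white (256,274), green (288,273), yellow (338,272) and blue (369,271). Image-right is −y, so yellow is one notch towards −y. The side view agrees.

```bash
cat > h.py <<'E'
from plant import *
import cv2,numpy as np
def ray(ci,px):
    f=200/np.tan(np.radians(ci["vfov"])/2)
    K=np.array([[f,0,ci["cx"]],[0,f,ci["cy"]],[0,0,1]])
    u=cv2.undistortPoints(np.float64(px).reshape(-1,1,2),K,np.array(ci["distortion"]))[:,0]
    E=np.array(ci["extrinsics"]);R,t=E[:3,:3],E[:3,3]
    return -R.T@t,np.c_[u,np.ones(len(u))]@R
def onplane(ci,px,z):
    o,d=ray(ci,px);return o+d*((z-o[2])/d[:,2])[:,None]
def blobs(im,name,amin=8):
    hsv=cv2.cvtColor(im,cv2.COLOR_BGR2HSV)
    R={"yellow":((22,150,80),(34,255,255)),"green":((50,120,50),(80,255,255)),"blue":((100,150,40),(125,255,255)),"red":((0,190,60),(6,255,255))}
    m=cv2.inRange(hsv,*map(np.array,R[name]))
    if name=="red": m|=cv2.inRange(hsv,np.array((174,190,60)),np.array((180,255,255)))
    n,l,st,c=cv2.connectedComponentsWithStats(m)
    return m,[(st[i],c[i]) for i in range(1,n) if st[i][4]>=amin]
def S():
    s=state();return "t%.1f p%s w%.4f gf%.1f F%s"%(s["t"],np.round(s["tool_pos"],4),s["grip_width"],s["grip_force"],np.round(s["force"],1))
E
python3 - <<'E'
from h import *
im=cv2.imread("pics/top0.png");ci=camera_info("top")
for n,z in(("yellow",.026),("green",.026),("blue",.026),("red",.097)):
    for st,c in blobs(im,n)[1]:
        if 225<c[0]<465 and 250<c[1]<340: print(n,st,np.round(c,1),np.round(onplane(ci,c,z),4))
print("white",onplane(ci,[256,274],.026))
print("griptop",onplane(ci,[359.5,297],.106))
g=onplane(ci,[[227,263],[455,257.5],[460,331],[226,336]],.012);print("corners",g,g.mean(0))
cv2.imwrite("pics/topcrop.png",cv2.resize(im[250:345,215:470],None,fx=3,fy=3,interpolation=cv2.INTER_CUBIC))
E
```

```text
yellow [335 265   7  15  88] [337.6 271.8] [[ 0.5496 -0.0296  0.026 ]]
green [284 267   7  15  92] [287.  273.1] [[0.5481 0.0601 0.026 ]]
blue [365 265   7  14  80] [368.4 270.8] [[ 0.5508 -0.0843  0.026 ]]
blue [320 283  12   3  24] [325.3 284.3] [[ 0.528  -0.0076  0.026 ]]
blue [335 283  29  29 679] [350.1 296.8] [[ 0.506  -0.0508  0.026 ]]
blue [321 309   8   3  24] [324.5 310. ] [[ 0.484  -0.0057  0.026 ]]
red [329 286   9  28 204] [333.2 299.6] [[ 0.5063 -0.0193  0.097 ]]
white [[0.5469862  0.11509838 0.026     ]]
griptop [[ 0.51039244 -0.06028865  0.106     ]]
corners [[ 0.56695381  0.17032504  0.012     ]
 [ 0.57285531 -0.24503427  0.012     ]
 [ 0.44346689 -0.24590188  0.012     ]
 [ 0.43956135  0.16832177  0.012     ]] [ 0.50570934 -0.03807234  0.012     ]
```

View pics/topcrop.png

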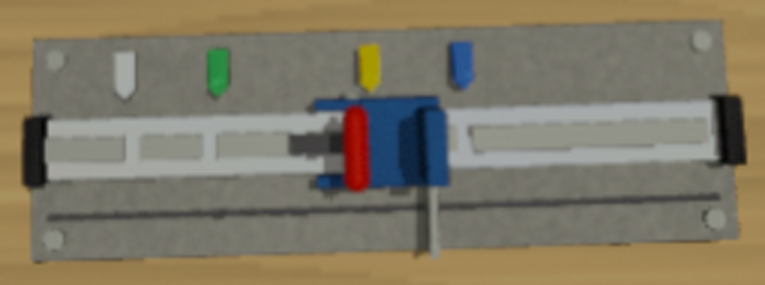

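The enlarged crop shows clean tag shapes and the notches at white, green and blue; the yellow notch is hidden under the stop. Measured so far: grip face y≈-0.067, bar y≈-0.019 (48 mm apart, as given), tooth ≈+0.013, yellow tag ≈-0.030 and yaw ≈0.014. Next I'll hover over it and refine with the wrist camera.

Run:
```python
from h import *
move_to([0.507,-0.047,0.23],[np.pi,0,np.pi+.014])
ci=camera_info("wrist");im=grab_frame("wrist");cv2.imwrite("pics/w1.png",im)
print(S(),state()["eef_rot"],state()["q"]);print(np.round(ci["extrinsics"],3),ci["vfov"])
np.save("w1.npy",ci,allow_pickle=True)
for n in("yellow","green","blue","red"):
    for st,c in blobs(im,n,150)[1]: print(n,st,np.round(c,1))
```

```text
t2.5 p[ 0.507  -0.0463  0.23  ] w0.0854 gf0.0 F[ 0.1 -0.4 -0.5] [ 3.14142407e+00 -6.31493660e-05 -3.12651409e+00] [-1.63678763e-01  1.76000471e-03  1.39118770e+00  1.57148737e-04
  1.74873706e+00 -1.74952584e+00]
[[-0.015  1.     0.     0.054]
 [ 0.952  0.014  0.305 -0.532]
 [ 0.305  0.005 -0.952  0.254]
 [ 0.     0.     0.     1.   ]] 59.0256044168664
yellow [326 187  10  20 196] [330.4 196.4]
green [404 184  11  23 213] [409.1 195.5]
blue [ 294  137   68   61 2229] [316.7 161.6]
blue [277 185  10  22 187] [281.8 195.9]
blue [300 267  42  36 957] [320.2 283.6]
red [339 149  14  47 562] [345.4 172.1]
red [ 209  256   36   68 1535] [225.9 286.5]
```

View pics/w1.png

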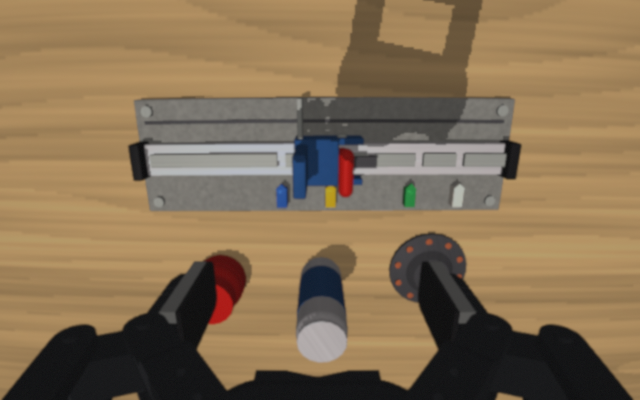

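Wrist view: the grip's outer edge is at col ≈294, the bar at cols 339–353, yellow (330,196), blue (282,196) and the blue notch gap near (282,159). The view is 1.6 times finer than the top one, so I'll compute from it.

Run:
```python
from h import *
ci=np.load("w1.npy",allow_pickle=True).item();im=cv2.imread("pics/w1.png")
P=lambda px,z:np.round(onplane(ci,px,z),4)
b=P([[138,104],[507,97.5],[150,206],[499,209]],.012)
hsv=cv2.cvtColor(im,cv2.COLOR_BGR2HSV)
print("tags b,y,g,w",P([[281.8,195],[330.4,195],[409.1,195],[457.5,195]],.026))
print("bar axis (equator .09)",P([[345.6,151],[345.6,165],[345.6,194]],.09))
print("caps",P([[138,160],[512,160]],.03),"screws",P([[147,112],[503,110.5],[158.5,201.5],[490,201]],.012))
m=blobs(im,"blue")[0]
for r in range(138,200,8):
    c=np.where(m[r,285:330])[0]+285; print(r,c.min() if len(c) else None,c.max() if len(c) else None, end="; ")
print("grip edge",P([[293.5,150],[293.5,190]],.106),P([[293.5,185]],.09))
print("row brightness blue notch",im[158,270:296].sum(1)//3)
print("r160 notch g,w",[ (c,int(im[160,c].mean())) for c in range(408,470)])
```

```text
tags b,y,g,w [[ 0.5493 -0.0859  0.026 ]
 [ 0.5485 -0.0313  0.026 ]
 [ 0.5472  0.0574  0.026 ]
 [ 0.5464  0.1129  0.026 ]]
bar axis (equator .09) [[ 0.4869 -0.0216  0.09  ]
 [ 0.4997 -0.0211  0.09  ]
 [ 0.5273 -0.02    0.09  ]]
caps [[ 0.5102 -0.2428  0.03  ]
 [ 0.504   0.1671  0.03  ]] screws [[ 0.4601 -0.2349  0.012 ]
 [ 0.4524  0.1574  0.012 ]
 [ 0.5639 -0.2341  0.012 ]
 [ 0.5575  0.1594  0.012 ]]
138 304 329; 146 296 329; 154 296 329; 162 294 329; 170 294 329; 178 294 329; 186 294 305; 194 285 304; grip edge [[ 0.4838 -0.0673  0.106 ]
 [ 0.5193 -0.0675  0.106 ]] [[ 0.5193 -0.0685  0.09  ]]
row brightness blue notch [157 157 158 157 157 152 146 155 175 185 187 186 186 185 180 171 162 157
 156 157 150 130  99  69  52  46]
r160 notch g,w [(408, 142), (409, 142), (410, 141), (411, 141), (412, 141), (413, 141), (414, 143), (415, 153), (416, 170), (417, 179), (418, 179), (419, 178), (420, 176), (421, 157), (422, 122), (423, 109), (424, 129), (425, 140), (426, 141), (427, 142), (428, 141), (429, 141), (430, 141), (431, 141), (432, 141), (433, 141), (434, 141), (435, 141), (436, 141), (437, 141), (438, 140), (439, 141), (440, 141), (441, 141), (442, 140), (443, 140), (444, 140), (445, 140), (446, 140), (447, 140), (448, 140), (449, 139), (450, 140), (451, 140), (452, 140), (453, 139), (454, 140), (455, 145), (456, 158), (457, 169), (458, 174), (459, 175), (460, 172), (461, 159), (462, 129), (463, 97), (464, 103), (465, 128), (466, 139), (467, 140), (468, 140), (469, 140)]
```

Run:
```python
from h import *
O=[np.pi,0,np.pi+.016]
move_linear([0.507,-0.048,0.11],O,speed=.12);print(S())
move_linear([0.507,-0.048,0.066],O,speed=.06);print(S())
for w in(.070,.056,.048,.044,.042,.041,.0405):
    set_gripper(w);print(w,S())
    if state()["grip_force"]>30:break
```

```text
t3.6 p[ 0.5075 -0.0481  0.1109] w0.0854 gf0.0 F[-0.2  0.5 -1. ]
t4.5 p[ 0.5073 -0.048   0.0664] w0.0856 gf0.0 F[ 0.2  0.7 -0.2]
0.07 t4.8 p[ 0.5071 -0.048   0.0663] w0.0701 gf0.0 F[ 0.2 -0.3  0.8]
0.056 t5.1 p[ 0.507 -0.048  0.066] w0.0562 gf0.0 F[ 0.6  0.1 -0. ]
0.048 t5.4 p[ 0.507 -0.048  0.066] w0.0480 gf0.0 F[-1.   0.2 -0.1]
0.044 t5.6 p[ 0.507 -0.048  0.066] w0.0439 gf0.0 F[ 0.4  0.4 -0.6]
0.042 t5.8 p[ 0.507 -0.048  0.066] w0.0421 gf0.0 F[-0.3 -0.3 -0.4]
0.041 t6.0 p[ 0.507 -0.048  0.066] w0.0409 gf0.0 F[-0.5 -0.6  0.1]
0.0405 t6.2 p[ 0.507 -0.048  0.066] w0.0405 gf0.1 F[ 0.8 -0.5  0. ]
```

No contact force where about 4 N was due, so I'll look.

Run:
```python
from h import *
a=grab_frame("side");t=grab_frame("wrist")
c=cv2.resize(a[120:320,320:520],(600,600),interpolation=cv2.INTER_CUBIC);cv2.imwrite("pics/s2.png",c);cv2.imwrite("pics/w2.png",t)
```

```text
(no output)
```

View pics/s2.png

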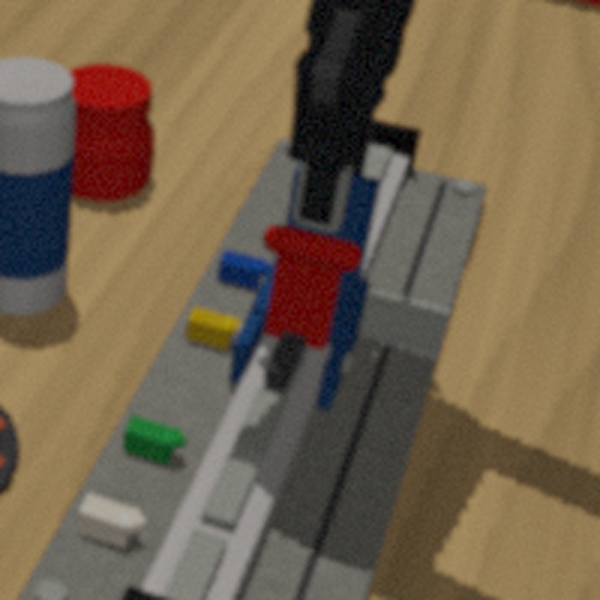

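View pics/w2.png

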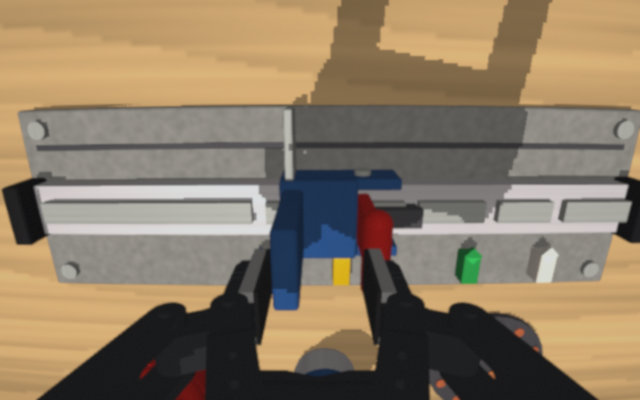

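The side crop shows the red bar still out at about (424,202) full-frame, unmoved, with the finger tip drawn at about (426,194) behind or above it. I'll check with projections.

Run:
```python
from h import *
def proj(ci,p):
    f=200/np.tan(np.radians(ci["vfov"])/2);K=np.array([[f,0,ci["cx"]],[0,f,ci["cy"]],[0,0,1]]);E=np.array(ci["extrinsics"])
    return np.round(cv2.projectPoints(np.float64(p).reshape(-1,3),cv2.Rodrigues(E[:3,:3])[0],E[:3,3],K,np.array(ci["distortion"]))[0][:,0],1)
P=[[.507,-.020,.09],[.507,-.035,.09],[.507,-.028,.072],[.507,-.028,.09],[.507,-.028,.105],[.507,-.068,.072],[.507,-.068,.106],[.487,-.068,.106],[.527,-.068,.106],[.507,-.048,.066]]
s,w=camera_info("side"),camera_info("wrist")
for p,a,b in zip(P,proj(s,P),proj(w,P)):print(p,"side crop",np.round((a-[320,120])*3),"wrist",b)
for n in("side","wrist"):
    im=grab_frame(n)
    for st,c in blobs(im,"red",60)[1]:
        print(n,st,np.round(c,1))
print(S())
```

```text
[0.507, -0.02, 0.09] side crop [309. 247.] wrist [377.6 256. ]
[0.507, -0.035, 0.09] side crop [317. 230.] wrist [346.  255.6]
[0.507, -0.028, 0.072] side crop [308. 269.] wrist [356.7 239.8]
[0.507, -0.028, 0.09] side crop [314. 238.] wrist [360.7 255.8]
[0.507, -0.028, 0.105] side crop [318. 211.] wrist [364.8 271.8]
[0.507, -0.068, 0.072] side crop [329. 226.] wrist [280.  238.7]
[0.507, -0.068, 0.106] side crop [340. 168.] wrist [272.1 271.7]
[0.487, -0.068, 0.106] side crop [381. 178.] wrist [270.9 228.7]
[0.527, -0.068, 0.106] side crop [299. 158.] wrist [273.3 310.9]
[0.507, -0.048, 0.066] side crop [317. 257.] wrist [318.3 234.6]
side [ 472   54  104   76 3998] [521.8  95.9]
side [ 344  142   27   45 1015] [356.6 163.8]
side [409 196  31  39 777] [421.9 213.4]
wrist [ 358  196   34   64 1413] [373.6 227.3]
wrist [141 361  13  15  65] [147.6 367.9]
wrist [177 371  28  29 476] [194.2 388.4]
t6.4 p[ 0.507 -0.048  0.066] w0.0405 gf0.1 F[-0.3  0.2 -0.4]
```

Both views put the finger tips at about z≈0.10, above the bar and well above what the stated TCP implies. The lever is untouched. I'll open, go lower in guarded steps and feel for the bar.

Run:
```python
from h import *
O=[np.pi,0,np.pi+.016]
set_gripper(.085);print(S())
ok=True
for z in(.060,.054,.048,.043):
    move_linear([0.507,-0.048,z],O,speed=.05);s=state()
    print(S())
    if np.abs(s["force"]).max()>5: ok=False;break
if ok:
    for w in(.070,.066,.062,.058):
        set_gripper(w);print(w,S())
ci=camera_info("wrist");im=grab_frame("wrist");cv2.imwrite("pics/w3.png",im)
a=grab_frame("side")
for st,c in blobs(a,"red",60)[1]:
    if 380<c[0]<470:print("side red",st,c)
cv2.imwrite("pics/s3.png",np.hstack([cv2.resize(a[140:280,360:480],(514,600),interpolation=cv2.INTER_CUBIC)]))
```

```text
t6.9 p[ 0.507 -0.048  0.066] w0.0850 gf0.0 F[ 0.3  0.5 -0.1]
t7.2 p[ 0.5066 -0.0479  0.0593] w0.0848 gf0.0 F[-0.2  0.1  0.2]
t7.5 p[ 0.5067 -0.0479  0.0535] w0.0848 gf0.0 F[ 0.3 -1.   0.1]
t7.7 p[ 0.5067 -0.0479  0.0475] w0.0853 gf0.0 F[ 0.4  0.2 -0.2]
t8.0 p[ 0.5067 -0.048   0.0426] w0.0853 gf0.0 F[-0.5 -0.5 -0.2]
0.07 t8.3 p[ 0.5071 -0.048   0.0431] w0.0697 gf0.0 F[-0.4  0.  -0. ]
0.066 t8.5 p[ 0.5071 -0.0478  0.0432] w0.0662 gf0.8 F[0.5 1.3 1.4]
0.062 t8.7 p[ 0.5072 -0.0476  0.0433] w0.0622 gf1.7 F[-0.3  3.5  3.2]
0.058 t8.9 p[ 0.5072 -0.0479  0.0431] w0.0580 gf1.7 F[-0.1  2.6  3.3]
side red [409 198  32  37 467] [423.07494647 218.50749465]
```

View pics/s3.png

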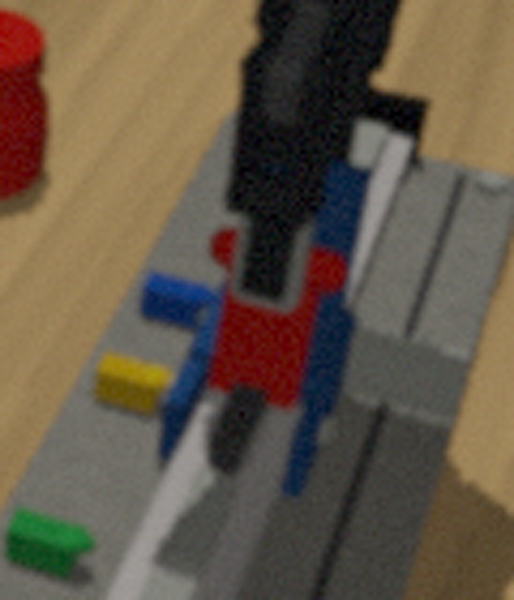

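The finger now covers the bar (knuckle above it, tip just below), and contact force appears from about 66 mm opening. I'll go 6 mm deeper for a full pad, then squeeze in steps.

Run:
```python
from h import *
O=[np.pi,0,np.pi+.016]
set_gripper(.080)
move_linear([0.507,-0.048,.037],O,speed=.05);print(S())
if np.abs(state()["force"]).max()<5:
    for w in(.066,.056,.048,.044,.042,.041,.0405,.040,.0395,.039):
        set_gripper(w);print(w,S())
        if state()["grip_force"]>15:break
    a=grab_frame("side");cv2.imwrite("pics/s4.png",a)
    for st,c in blobs(a,"red",60)[1]:
        if 380<c[0]<470:print("side red",st,c)
    im=grab_frame("wrist");cv2.imwrite("pics/w4.png",im)
```

```text
t9.7 p[ 0.5065 -0.048   0.0363] w0.0800 gf0.0 F[-0.1  0.7  0. ]
0.066 t9.9 p[ 0.507  -0.0478  0.0371] w0.0663 gf0.7 F[-0.3  0.7 -0.2]
0.056 t10.2 p[ 0.5073 -0.0477  0.0374] w0.0559 gf1.7 F[-0.2  3.8  3.5]
0.048 t10.5 p[ 0.5072 -0.048   0.0372] w0.0483 gf1.8 F[0.4 4.  2.7]
0.044 t10.7 p[ 0.5072 -0.0483  0.0372] w0.0439 gf4.1 F[0.4 1.8 3.9]
0.042 t10.9 p[ 0.5072 -0.0487  0.0374] w0.0422 gf5.8 F[ 0.1 -1.   4.9]
0.041 t11.1 p[ 0.5073 -0.0488  0.0374] w0.0414 gf6.3 F[ 0.2 -1.5  5. ]
0.0405 t11.3 p[ 0.5072 -0.0489  0.0375] w0.0409 gf11.7 F[-0.6 -2.1  5.4]
0.04 t11.6 p[ 0.5073 -0.0489  0.0375] w0.0403 gf18.2 F[-0.4 -2.7  5.9]
side red [409 195  33  39 443] [424.14672686 217.93905192]
```

The force knee at about 0.041 m means the lever is on its end stop (40 mm over both, as given). Sliding towards −y now, past the tag to about −57 mm.

Run:
```python
from h import *
O=[np.pi,0,np.pi+.016];r=np.array([-np.sin(.016),np.cos(.016),0])
p0=np.array([.507,-.048,.037])
for d in(-.005,-.02,-.04,-.057):
    move_linear(p0+r*d,O,speed=.04);print(d,S())
    s=state()
    if np.abs(s["force"]).max()>15 or s["grip_force"]>40:print("STOP");break
a=grab_frame("top");cv2.imwrite("pics/t5.png",a);ci=camera_info("top")
for n,z in(("red",.097),("blue",.106)):
    for st,c in blobs(a,n,30)[1]:
        if 225<c[0]<465 and 250<c[1]<340: print(n,st,np.round(c,1))
```

```text
-0.005 t11.9 p[ 0.5073 -0.0537  0.0375] w0.0400 gf18.3 F[-0.6 -1.8  6. ]
-0.02 t12.5 p[ 0.5076 -0.0688  0.0375] w0.0404 gf18.6 F[-0.5 -1.7  5. ]
-0.04 t13.1 p[ 0.508  -0.0887  0.0375] w0.0405 gf18.3 F[-0.  -1.   4.8]
-0.057 t13.7 p[ 0.5083 -0.1058  0.0375] w0.0403 gf18.5 F[ 0.7 -1.6  5.1]
blue [365 265   8   8  38] [367.9 267.6]
```

The slide went cleanly. Next I'll ease the lever out onto the rack and push gently towards +y on the grip face until the tooth drops in and meets the wall.

Run:
```python
from h import *
O=[np.pi,0,np.pi+.016];r=np.array([-np.sin(.016),np.cos(.016),0])
p0=np.array([.507,-.048,.037])
for w in(.043,.047,.051,.055,.066):
    set_gripper(w);print(w,S())
d=-.057
d+=.009;move_linear(p0+r*d,O,speed=.04);print(S())
L=[]
for i in range(28):
    d+=.001;move_linear(p0+r*d,O,speed=.02);s=state()
    L.append((round(d,4),round(s["tool_pos"][1],4),round(s["force"][1],1),round(s["grip_force"],1)))
    if s["force"][1]<-11:break
print(*L,sep="\n");print(S())
```

```text
0.043 t13.9 p[ 0.5082 -0.1053  0.0373] w0.0433 gf5.4 F[ 1.2 -0.6  3.9]
0.047 t14.2 p[ 0.5071 -0.1049  0.0361] w0.0470 gf0.0 F[ 0.4  0.2 -0.2]
0.051 t14.4 p[ 0.5076 -0.105   0.0366] w0.0511 gf0.0 F[-0.1  0.1  0.2]
0.055 t14.6 p[ 0.5079 -0.105   0.037 ] w0.0546 gf0.0 F[-1.2 -0.5  0.3]
0.066 t14.9 p[ 0.5079 -0.105   0.037 ] w0.0657 gf0.0 F[ 0.9  0.2 -0.2]
t15.2 p[ 0.5078 -0.0957  0.037 ] w0.0657 gf0.0 F[-0.6  1.  -0. ]
(-0.047, np.float64(-0.095), np.float64(1.3), 0.0)
(-0.046, np.float64(-0.0944), np.float64(-3.1), 1.3)
(-0.045, np.float64(-0.0936), np.float64(-5.2), 2.6)
(-0.044, np.float64(-0.0925), np.float64(-5.0), 2.5)
(-0.043, np.float64(-0.0916), np.float64(-5.9), 2.6)
(-0.042, np.float64(-0.0906), np.float64(-5.6), 2.5)
(-0.041, np.float64(-0.0896), np.float64(-5.0), 2.6)
(-0.04, np.float64(-0.0885), np.float64(-5.2), 2.5)
(-0.039, np.float64(-0.0876), np.float64(-4.9), 2.6)
(-0.038, np.float64(-0.0865), np.float64(-5.3), 2.6)
(-0.037, np.float64(-0.0847), np.float64(-1.2), 0.8)
(-0.036, np.float64(-0.0836), np.float64(-1.2), 0.4)
(-0.035, np.float64(-0.0828), np.float64(-0.7), 0.4)
(-0.034, np.float64(-0.0819), np.float64(-0.7), 0.5)
(-0.033, np.float64(-0.0816), np.float64(-4.1), 2.5)
(-0.032, np.float64(-0.0816), np.float64(-9.2), 4.8)
(-0.031, np.float64(-0.0816), np.float64(-14.3), 7.0)
t19.5 p[ 0.5076 -0.0816  0.0369] w0.0660 gf7.0 F[  0.7 -14.3  -3.7]
```

Riding force was about 5 N, then it dropped to about 1 N over 3–4 mm (the notch clearance), then hit the wall: travel ≈ −47 mm, consistent with the yellow notch. I'll back off, lift away and check.

Run:
```python
from h import *
O=[np.pi,0,np.pi+.016]
move_linear([.5077,-.095,.037],O,speed=.05);set_gripper(.085)
move_linear([.5077,-.095,.13],O,speed=.12);print(S())
move_to([.507,-.097,.23],O)
ci=camera_info("wrist");im=grab_frame("wrist");a=grab_frame("side")
st,c=[(s,c) for s,c in blobs(im,"red",150)[1] if c[1]<220][0];print("bar",st,c)
x=st[0]+st[2]/2-.5
print("bar axis",onplane(ci,[[x,st[1]+12]],.09))
m=blobs(im,"blue")[0];rows=range(150,182,4)
print([(r,(np.where(m[r,240:x.astype(int)])[0]+240).min() if m[r,240:int(x)].any() else None) for r in rows])
e=np.median([(np.where(m[r,240:int(x)])[0]+240).min() for r in rows if m[r,240:int(x)].any()])
print("face",onplane(ci,[[e-.5,165]],.106))
for n in("yellow","green","blue"):
    print(n,[np.round(onplane(ci,c,.026),4) for s,c in blobs(im,n,100)[1]])
A=cv2.resize(im[90:220,200:470],(800,385),interpolation=cv2.INTER_CUBIC);B=cv2.resize(a[120:320,300:520],(235,214))
B=cv2.resize(a[130:300,300:520],(272,210),interpolation=cv2.INTER_CUBIC)
out=np.zeros((600,800,3),np.uint8);out[:385]=A;out[385:595,:272]=B;cv2.imwrite("pics/w6.png",out)
```

```text
t21.2 p[ 0.5072 -0.0949  0.129 ] w0.0849 gf0.0 F[-0.4  0.7 -0. ]
bar [341 150  14  47 552] [346.68297101 172.82789855]
bar axis [[ 0.49703108 -0.07024515  0.09      ]]
[(150, np.int64(298)), (154, np.int64(297)), (158, np.int64(296)), (162, np.int64(296)), (166, np.int64(296)), (170, np.int64(296)), (174, np.int64(296)), (178, np.int64(296))]
face [[ 0.49697226 -0.11644846  0.106     ]]
yellow [array([[ 0.5495, -0.0321,  0.026 ]])]
green [array([[0.5477, 0.0567, 0.026 ]])]
blue [array([[ 0.5144, -0.0957,  0.026 ]]), array([[ 0.6629, -0.0399,  0.026 ]])]
```

View pics/w6.png

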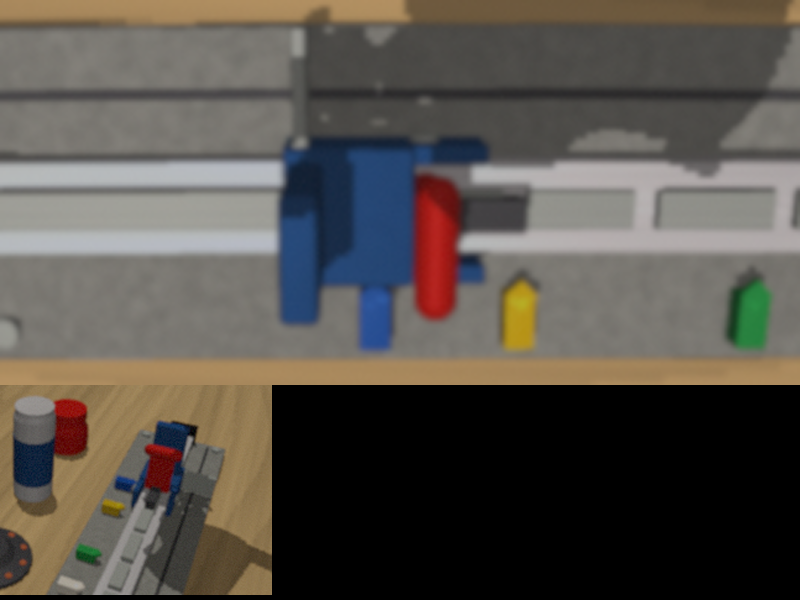

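The tooth's end sits beside the yellow tag arrow at about (520,210). The bar-to-face gap is 46.2 mm by the same method as at the start, so the lever is fully out. The can, jar and wheel were never touched.

```bash
python3 -c "
from h import *
print(S());print(job_done())"
```

```text
t21.8 p[ 0.5063 -0.0968  0.228 ] w0.0851 gf0.0 F[ 0.1 -0.6  0.7]
the job is handed in; nothing more can be done
None
```

The job is handed in at 21.8 s: the blue stop has moved about 49 mm to the notch beside the yellow tag, the lever is measured fully back out, the tooth was felt dropping in and then meeting the notch wall at about 14 N, and the robot is clear.

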